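Gather the hardware in the tray's pouring corner

ROBOT

A 6-joint arm with a two-finger parallel gripper is mounted at the origin on the work surface. World frame = base frame: x ahead of the robot, y to its left, z up, the work surface at z = 0. Lengths are in m, angles in rad, forces in N, time in s.
With the tool pointing down it reaches from about 0.35 to 0.775 m from the base axis. Payload 5.5 kg.
Tool frame: the origin (TCP) lies at the very end of the fingers, on their centre line; the grasp point (between the pads) lies env.grasp_offset behind it (env.grasp_offset is the distance from the TCP to the grasp point, in m); x points along the fingers, y is the direction in which the jaws open and shut, and the axes are right-handed (so a half turn about x gives the same grasp; the last joint's range is limited). The gripper opens to 85 mm and grips with 20 to 120 N. Pads are 22 mm wide; open, the fingers measure 114 mm over their backs; the gripper's body (76 mm by 85 mm) begins 54 mm behind the grasp point. The pads swing forward as they close: fully open they stand 13 mm farther back than shut.
Start: joints at [1.143, 0.313, 0.046, 1.304, 0, 1.431], TCP at [0.163, 0.551, 0.231] pointing down, gripper open.
Joint ranges: [-2.76, 2.76], [-0.86, 1.69], [-1.03, 1.26], [-2.2, 2.34], [-1.47, 1.5], [-3.14, 3.14]. Speed limits (rad/s): [2.57, 2.57, 3.14, 3.14, 3.14, 3.14].

INTERFACE

Orientations are given as a unit quaternion [w, x, y, z].
In Python, from workcell import get_state, viewer, job, env gives the robot as it stands.
- The arm moves only by the tool send_rows, never from a script. Its argument "plan" is a list of rows, each a list of 6 numbers: the shift along the tool's x, y, z in mm, then the turn, a rotation vector about the tool's x, y, z in degrees. A call has exactly 10 rows; each row is the pose to reach, as a shift and turn from the pose commanded when the call began, along the tool's axes at that moment; what a row does not reach only later rows make up. A row lasts 1/8 s, in which the tool goes at most 62.5 mm and 10.7 degrees, less where a joint would pass 70% of its speed; a pose out of reach is approached as far as the arm can. A call with a gripper value outside its range is refused whole. "claw" is the finger opening in mm, from 0 to 85.4, set as the call begins (left out, the last holds). The fingers move at their own pace and stop on an object; "newtons" is the grip in N (left out, the last holds). Time passes only in rows, so rows that repeat a pose let the fingers close, or fill a call up. It gives the time, the measured TCP pose, the force and the opening at its end, in the units of the state.
- get_state(): the state, without advancing time (a new reading comes with each control period).
- viewer.read_camera(name): name is "side" or "top"; returns a dict with "frame" (420x560x3 uint8, blue, green, red), "mtx" (3x3 intrinsics, pixels), "k1" (the pictures are not rectified: a ray, as slopes to the right and down, at radius r is drawn at 1 + k1 r^2 times it, then the intrinsics apply), "rvec" (rotation vector, rad) and "tvec" (3), from world to camera coordinates, as OpenCV has them. Camera axes: x right, y down, z forward; pixel columns grow to the right and rows downward; lengths in m; the calibration is good to about 2 mm. A picture is of the moment at which its call begins. There is no depth.
- job.hand_in(): hands the job in, once; it reports no verdict.
The state is a dict: "clock": time; "joint_pos": joint angles; "qvel": joint speeds; "tau": joint torques, N m; "tcp_pos": TCP position; "orientation": TCP orientation; "wrist_force": force on the tool from outside, world axes, zero at the start; "ft_torque": the same for the moment, N m; "finger_gap": finger opening in m.
Only numpy, scipy, OpenCV 4.12 (cv2) and the standard library are available. Lean on these libraries where they do the work, as an engineer would, in place of code of your own. Each camera call takes 0.05 s, during which the arm holds its last target.

TASK

Push the bead dispenser's spring plunger down to its stop so that the waiting brass bead rolls into the hardware tray beside the three rivet caps. Then take the tray by its grip plate, lift it clear of the bench and tilt it until all four pieces have slid into the pouring corner diagonally opposite the plate. Finish while holding it there: tilted, clear of everything, the pieces still in the corner; leave the other things on the bench where they are.

Things in the scene. Friction and masses are not known exactly. Their poses are not given: they have to be found in the camera images.
- plunger_head (a point): centre of the top face of the round black push head (36 mm across, 10 mm thick) on the dispenser's tall grey housing, 192 mm above the bench. Vertical spring plunger: pushed straight down it travels 16 mm, against 2.4 N at first and 7.2 N at its stop, and springs back. Held down it lowers the gate in the chute, and the bead rolls into the tray within about 1 s
- plunger (a joint): travel of the plunger in m: 0 up, 0.016 fully down at its stop
- dispenser: fixed bead dispenser: grey housing 60 x 60 mm, 160 mm high (its axis, the plunger's, at y = +66 mm), on a wooden base 100 x 165 mm; a steel chute 26 mm wide slopes down along -y to its lip at y = -60 mm, 66 to 85 mm above the bench, 5 to 15 mm clear of the tray's rim in plan. Origin on the bench below the chute, z up
- tray_grip (a point): grip point of the tray: on the upright steel grip plate standing across the tray's corner at +x, -y; 75 mm above the bench. The plate is 10 mm thick and 34 mm wide, its top edge 92 mm above the bench, 47 mm above the rim. Its flat faces look along (1,-1,0) and (-1,1,0) in the tray's axes, which this point shares (z up, x along the long side)
- tray: loose open steel hardware tray, about 260 g, 160 (x) by 120 mm (y) outside, 45 mm high, walls 3 mm, floor 4 mm; origin: centre of its underside. tray_grip is at (82, -62, 75) mm. Smooth inside: tilted 30 to 40 degrees straight towards its pouring corner, (-1,1,0), all the pieces slide there
- tray_corner (a point): the pouring corner of the tray at -x, +y, the one with the small outward lip, diagonally opposite the grip plate: the point where the inner faces of its two walls meet the inner floor, (-77, 57, 4) mm in the tray's axes, which this point shares
- bead_center (a point): centre of the solid brass bead, 14 mm across; it waits in the dispenser's chute behind the gate
- cap0_mid (a point): centre of one of three identical domed brass rivet caps, 18 mm across, 6 mm high, lying loose in the tray
- cap1_mid (a point): centre of one of three identical domed brass rivet caps, 18 mm across, 6 mm high, lying loose in the tray
- cap2_mid (a point): centre of one of three identical domed brass rivet caps, 18 mm across, 6 mm high, lying loose in the tray
- spool_a: bystander: wooden spool of thread, 52 mm across, 75 mm high, standing on the robot's side of the dispenser; origin on its underside
- spool_b: bystander: wooden spool of thread, 52 mm across, 75 mm high, standing to the right; origin on its underside
- spool_c: bystander: larger wooden spool of thread, 60 mm across, 90 mm high, standing to the right; origin on its underside
- jar: bystander: brown glass jar with metal lid, 60 mm across, 70 mm high, standing on the far side of the dispenser; origin on its underside
- mallet: bystander: wooden mallet lying on the cutting mat to the right; origin on its underside
- awl: bystander: awl with wooden handle lying on the cutting mat to the right; origin on its underside
- toolcup: bystander: white ceramic cup, 80 mm across, 100 mm high, left of the dispenser; origin on its underside
There are look-alikes about, which are no part of the job. What is shaped like the tray but pink is not meant. What is shaped like the dispenser but green is not meant.

How it is judged:
On the way, in this order (a step that is already met when the one before it is completed fails the run):
1. the dispenser's plunger is pressed down to its stop (at least 13.5 of 16 mm) (value of joint plunger above 0.0135 m), for 0.1 s.
2. the tray is held by the fingers and lifted with the bead in it (height (world z) of tray_grip above 0.105 m and contact force between the fingers and tray above 1 N and x of bead_center in the frame of tray_corner between 0 and 0.154 m and y of bead_center in the frame of tray_corner between -0.114 and 0 m and z of bead_center in the frame of tray_corner below 0.04 m and contact force between tray and table below 0.2 N), for 0.2 s.
At the end, for the whole second after the job is handed in: the fingers hold the tray, which touches neither bench, mat, dispenser nor any bystander, its pouring corner more than 30 mm above the bench, tilted between 17 and 63 degrees from level, with the centres of all three caps and the bead within 65 mm of the inner pouring corner (distance between each of cap0_mid, cap1_mid, cap2_mid, bead_center and tray_corner below 0.065 m and angle between tray_corner's own z axis and vertical between 0.3 and 1.1 rad and height (world z) of tray_corner above 0.03 m and contact force between the fingers and tray above 1 N and contact force between tray and table below 0.2 N and contact force between tray and dispenser below 0.2 N and contact force between tray and mat below 0.2 N and contact force between tray and spool_a below 0.2 N and contact force between tray and spool_b below 0.2 N and contact force between tray and spool_c below 0.2 N and contact force between tray and jar below 0.2 N and contact force between tray and mallet below 0.2 N and contact force between tray and awl below 0.2 N and contact force between tray and toolcup below 0.2 N); the arm keeps its last pose, push and grip.
It fails at once if a bystander is moved by more than 30 mm (distance of any of spool_a, spool_b, spool_c, jar, mallet, awl, toolcup from where it was at the start of the episode above 0.03 m).
It also fails if it takes over 54 s, if anything falls off the work surface, if the arm or the gripper's body presses on something with over 40 N, if the wrist force passes 120 N, or if a joint passes its speed limit or range.

## Working session

There is one attempt and no reset: what is moved stays moved. The work goes in short steps, Python scripts to look and compute and a tool call to move; the robot and the scene stay as the last step left them, time stands still between calls to the robot, and variables do not carry over. Pictures are saved under pics/ and viewed, and the job is handed in when it is done.

Besides the shell and the picture viewer there is one more tool, called after ">>>" by a JSON object that holds its "fn" and its "kwargs", one argument or row to a line. send_rows: Moves the arm, as the interface text tells. Its arguments: {"type":"object","properties":{"plan":{"type":"array"},"claw":{"type":"number"},"newtons":{"type":"number"}},"required":["plan"]}

```bash
ls; mkdir -p pics
python3 - <<'E'
from workcell import get_state, viewer, job, env
import cv2
print(get_state(), env.grasp_offset)
for n in("side","top"):
    d=viewer.read_camera(n); cv2.imwrite(f"pics/{n}0.png",d["frame"]); print({k:v for k,v in d.items() if k!="frame"})
E
```

```text
pics
{'clock': 0.0, 'joint_pos': array([ 1.14339735e+00,  3.14028756e-01,  4.49791100e-02,  1.30361392e+00,
       -1.44078361e-05,  1.43118331e+00]), 'qvel': array([-0.00058795,  0.00178626, -0.0001185 , -0.00085673,  0.00083422,
        0.00174366]), 'tau': array([-9.67069104e-05, -4.80627465e+01,  2.98532581e+01,  1.93315884e-02,
        5.88906801e-06,  1.00989152e-05]), 'tcp_pos': array([0.1630061 , 0.55087105, 0.23039281]), 'orientation': array([ 0.69961894,  0.10076166,  0.69997848, -0.10203213]), 'wrist_force': array([-0.55019259, -0.28398769, -0.95678528]), 'ft_torque': array([-0.01295553,  0.06282039,  0.02387547]), 'finger_gap': 0.08539405967734606} 0.0187
{'mtx': array([[487.68650044,   0.        , 284.87675165],
       [  0.        , 487.68650044, 214.02245597],
       [  0.        ,   0.        ,   1.        ]]), 'k1': -0.11897120653165934, 'rvec': array([ 2.02789223, -0.42318044,  0.28528811]), 'tvec': array([-0.40400574,  0.24000885,  1.18558415])}
{'mtx': array([[481.91820314,   0.        , 274.8737063 ],
       [  0.        , 481.91820314, 218.48381142],
       [  0.        ,   0.        ,   1.        ]]), 'k1': -0.0677485847793092, 'rvec': array([ 2.18385703, -2.20951706,  0.09057956]), 'tvec': array([0.03301719, 0.48562995, 1.43423689])}
```

View pics/side0.png

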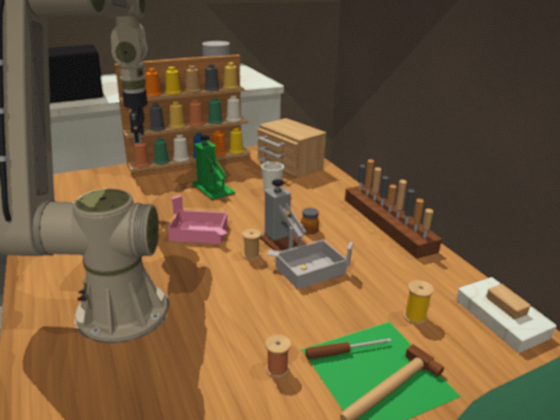

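View pics/top0.png

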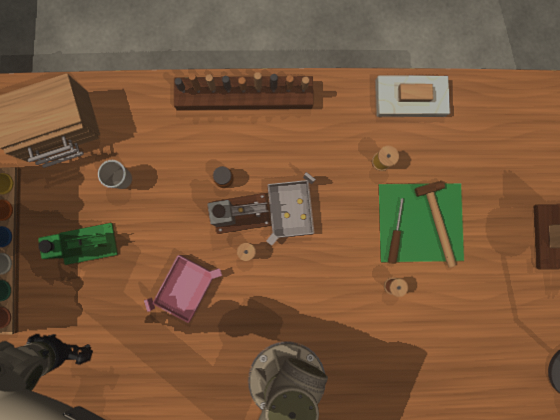

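```bash
cat > h.py <<'E'
import numpy as np, cv2
from workcell import get_state, viewer, job, env
from scipy.spatial.transform import Rotation as R
def cam(n):
    d=viewer.read_camera(n); return d
def ray(d,uv):
    uv=np.array(uv,float).reshape(-1,2); K=d["mtx"]
    p=np.c_[(uv[:,0]-K[0,2])/K[0,0],(uv[:,1]-K[1,2])/K[1,1]]
    q=p.copy()
    for _ in range(30): q=p/(1+d["k1"]*(q**2).sum(1,keepdims=True))
    M=cv2.Rodrigues(d["rvec"])[0]
    C=-M.T@d["tvec"]
    v=np.c_[q,np.ones(len(q))]@M
    return C,v/np.linalg.norm(v,axis=1,keepdims=True)
def plane(d,uv,z):
    C,v=ray(d,uv); return C+v*((z-C[2])/v[:,2])[:,None]
def tri(d1,a,d2,b):
    C1,v1=ray(d1,a);C2,v2=ray(d2,b);out=[]
    for x,y in zip(v1,v2):
        A=np.c_[x,-y]; s=np.linalg.lstsq(A,C2-C1,rcond=None)[0]
        p,q=C1+s[0]*x,C2+s[1]*y; out.append(np.r_[(p+q)/2,np.linalg.norm(p-q)])
    return np.array(out)
def proj(d,P):
    P=np.array(P,float).reshape(-1,3); M=cv2.Rodrigues(d["rvec"])[0]
    c=P@M.T+d["tvec"]; q=c[:,:2]/c[:,2:]; q=q*(1+d["k1"]*(q**2).sum(1,keepdims=True))
    return q*[d["mtx"][0,0],d["mtx"][1,1]]+d["mtx"][:2,2]
def crop(d,x0,y0,x1,y1,s,name):
    f=cv2.resize(d["frame"][y0:y1,x0:x1],None,fx=s,fy=s,interpolation=cv2.INTER_CUBIC)
    for x in range((x0+9)//10*10,x1,10): cv2.line(f,((x-x0)*s,0),((x-x0)*s,6 if x%50 else 16),(0,255,255),1)
    for y in range((y0+9)//10*10,y1,10): cv2.line(f,(0,(y-y0)*s),(6 if y%50 else 16,(y-y0)*s),(0,255,255),1)
    cv2.imwrite(name,f)
E
python3 - <<'E'
from h import *
t=cam("top");s=cam("side")
crop(t,200,155,330,265,6,"pics/t1.png"); crop(s,230,170,370,295,5,"pics/s1.png")
E
```

```text
(no output)
```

View pics/t1.png

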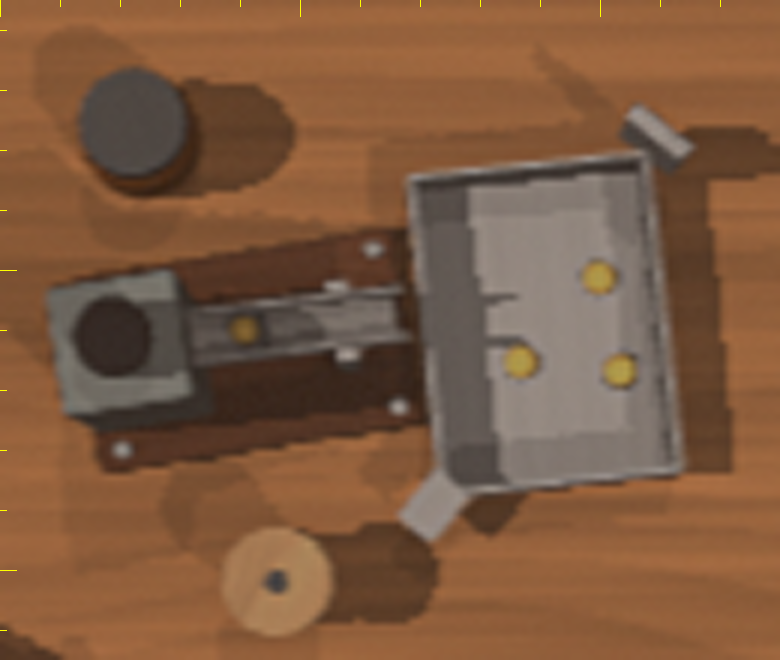

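View pics/s1.png

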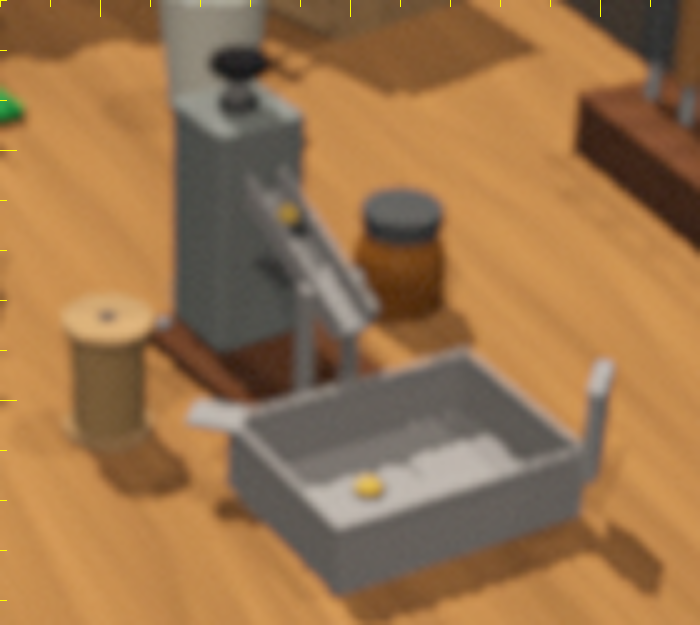

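Run:
```python
from h import *
np.set_printoptions(precision=4,suppress=True)
t=cam("top");s=cam("side")
T=lambda x,y:(200+x/6-.4,155+y/6-.4)
S=lambda x,y:(230+x/5-.4,170+y/5-.4)
# colour-based refinement: black head, plate
print("head",tri(t,[T(113,336)],s,[S(239,62)]))
print("plate top",tri(t,[T(662,130)],s,[S(601,372)]))
ta=[T(408,176),T(647,152),T(684,470),T(446,494)]
rim=plane(t,ta,.045); print("rim",rim)
# side corners: far-left(240,412)? +x-y (582,448), -x-y (340,530)
print("rim tri +x-y, +x+y",tri(t,[ta[1],ta[0]],s,[S(582,450),S(465,350)]))
print("-x-y,-x+y",tri(t,[ta[2],ta[3]],s,[S(338,530),S(232,425)]))
c=rim.mean(0);print("center",c)
e=[rim[1]-rim[2],rim[0]-rim[3]];print([np.degrees(np.arctan2(v[1],v[0])) for v in e],[np.linalg.norm(v) for v in e])
e=[rim[0]-rim[1],rim[3]-rim[2]];print([np.degrees(np.arctan2(v[1],v[0]))-90 for v in e],[np.linalg.norm(v) for v in e])
print("caps",plane(t,[T(598,277),T(520,361),T(619,370)],.009))
print("bead",tri(t,[T(244,329)],s,[S(289,213)]))
print("spool,jar,cup",plane(t,[T(277,582)],.075),plane(t,[T(132,120)],.07),plane(t,[(112,174)],.1))
# plunger mask
hsv=cv2.cvtColor(t["frame"],cv2.COLOR_BGR2HSV)
```

```text
head [[0.4967 0.1797 0.1906 0.001 ]]
plate top [[ 0.6001 -0.0727  0.0974  0.001 ]]
rim [[ 0.5868  0.0482  0.045 ]
 [ 0.5977 -0.0702  0.045 ]
 [ 0.4401 -0.0857  0.045 ]
 [ 0.4297  0.0313  0.045 ]]
rim tri +x-y, +x+y [[ 0.5962 -0.0694  0.0465  0.0027]
 [ 0.5859  0.0485  0.047   0.0014]]
-x-y,-x+y [[ 0.4395 -0.0854  0.0461  0.0013]
 [ 0.4297  0.0313  0.0436  0.0001]]
center [ 0.5136 -0.0191  0.045 ]
[np.float64(5.638824705580412), np.float64(6.124976875884138)] [np.float64(0.1582859619128675), np.float64(0.15798231205688662)]
[np.float64(5.225519370502653), np.float64(5.06996257606896)] [np.float64(0.11883352328487792), np.float64(0.11749576570201492)]
caps [[ 0.5394 -0.0474  0.009 ]
 [ 0.4973 -0.0074  0.009 ]
 [ 0.4922 -0.0573  0.009 ]]
bead [[0.5059 0.1258 0.1152 0.0003]]
spool,jar,cup [[0.3878 0.1131 0.075 ]] [[0.6122 0.1818 0.07  ]] [[0.613  0.4927 0.1   ]]
```

```bash
cat >> h.py <<'E'
def cur():
    s=get_state(); q=s["orientation"]; return s["tcp_pos"],R.from_quat(np.r_[q[1:],q[0]])
def to(p,Rt=None):
    p0,R0=cur(); sh=R0.inv().apply(np.array(p)-p0)*1000
    rv=np.zeros(3) if Rt is None else np.degrees((R0.inv()*Rt).as_rotvec())
    return np.round(np.r_[sh,rv],1)
E
python3 - <<'E'
from h import *
p,r=cur();print(p,r.as_matrix().round(3))
print(to([.4967,.1797,.23]),to([.4967,.1797,.215]))
E
```

```text
[0.16317669 0.55121793 0.23099445] [[-0.     0.284  0.959]
 [-0.001  0.959 -0.284]
 [-1.    -0.001 -0.   ]]
[   1.1 -261.6  425.3    0.     0.     0. ] [  16.1 -261.6  425.3    0.     0.     0. ]
```

>>> {"fn": "send_rows", "kwargs": {
  "plan": [
    [-5,-15,25,0,0,0],
    [-5,-48,78,0,0,0],
    [-5,-81,132,0,0,0],
    [-5,-115,187,0,0,0],
    [-5,-148,241,0,0,0],
    [-5,-181,294,0,0,0],
    [-5,-211,343,0,0,0],
    [-5,-238,387,0,0,0],
    [-3,-255,414,0,0,0],
    [0,-261.5,425.5,0,0,0]
  ],
  "claw": 0,
  "newtons": 60
}}

```text
clock: 1.55
tcp_pos: [0.4981, 0.1784, 0.2311]
orientation: [0.7, 0.102, 0.7, -0.102]
wrist_force: [0.1, 0.0, -0.1]
finger_gap: -0.0002
```

Run:
```python
from h import *
t=cam("top");s=cam("side")
crop(t,170,155,330,265,4,"pics/t2.png"); crop(s,230,90,370,235,4,"pics/s2.png")
print(get_state()["tcp_pos"], proj(s,[cur()[0]]), to([.4967,.1797,.1935]))
```

```text
[0.49727393 0.17924288 0.2307044 ] [[278.02822266 169.33525765]] [37.2  0.3 -0.6  0.   0.   0. ]
```

View pics/s2.png

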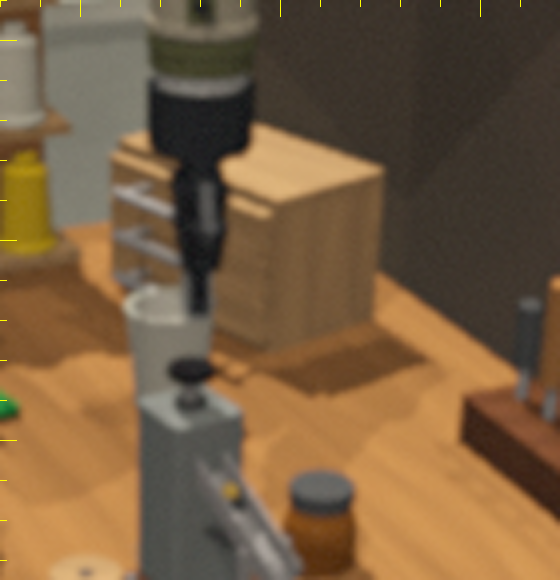

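View pics/t2.png

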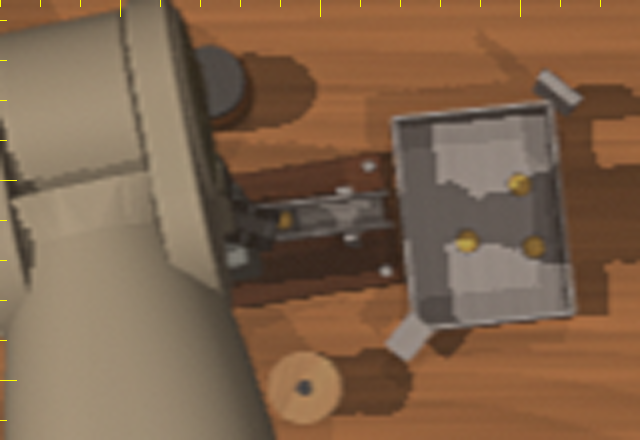

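>>> {"fn": "send_rows", "kwargs": {
  "plan": [
    [8,0,-1,0,0,0],
    [20,0,-1,0,0,0],
    [30,0,-1,0,0,0],
    [37,0,-1,0,0,0],
    [41,0,-1,0,0,0],
    [45,0,-1,0,0,0],
    [49,0,-1,0,0,0],
    [52,0,-1,0,0,0],
    [54,0,-1,0,0,0],
    [55,0,-1,0,0,0]
  ]
}}

```text
clock: 2.9
tcp_pos: [0.4957, 0.1803, 0.1766]
orientation: [0.7, 0.102, 0.7, -0.101]
wrist_force: [-4.6, 0.9, 6.3]
finger_gap: 0.0005
```

>>> {"fn": "send_rows", "kwargs": {
  "plan": [
    [0.5,0,0,0,0,0],
    [1,0,0,0,0,0],
    [1.5,0,0,0,0,0],
    [2,0,0,0,0,0],
    [2,0,0,0,0,0],
    [2,0,0,0,0,0],
    [2,0,0,0,0,0],
    [2,0,0,0,0,0],
    [2,0,0,0,0,0],
    [2,0,0,0,0,0]
  ]
}}

```text
clock: 4.15
tcp_pos: [0.4957, 0.1804, 0.1759]
orientation: [0.7, 0.102, 0.7, -0.101]
wrist_force: [-7.1, 1.3, 13.5]
finger_gap: 0.0001
```

Run:
```python
from h import *
t=cam("top");s=cam("side")
crop(t,170,155,330,265,5,"pics/t3.png"); crop(s,230,150,370,290,4,"pics/s3.png")
print(get_state()["tcp_pos"],get_state()["wrist_force"])
```

```text
[0.49573729 0.18036923 0.17594329] [-7.38818026  1.35291796 14.13758255]
```

View pics/s3.png

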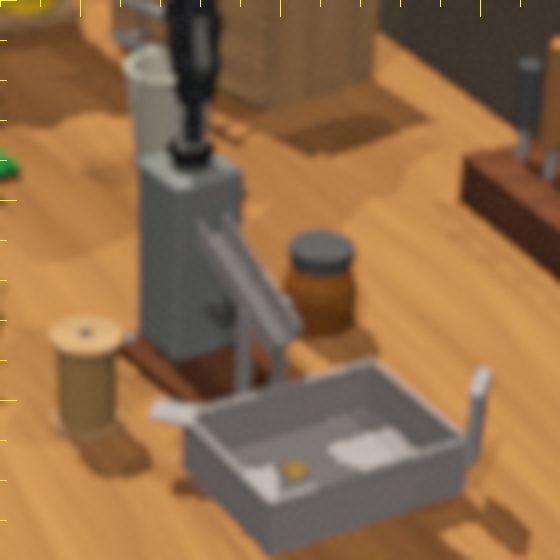

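View pics/t3.png

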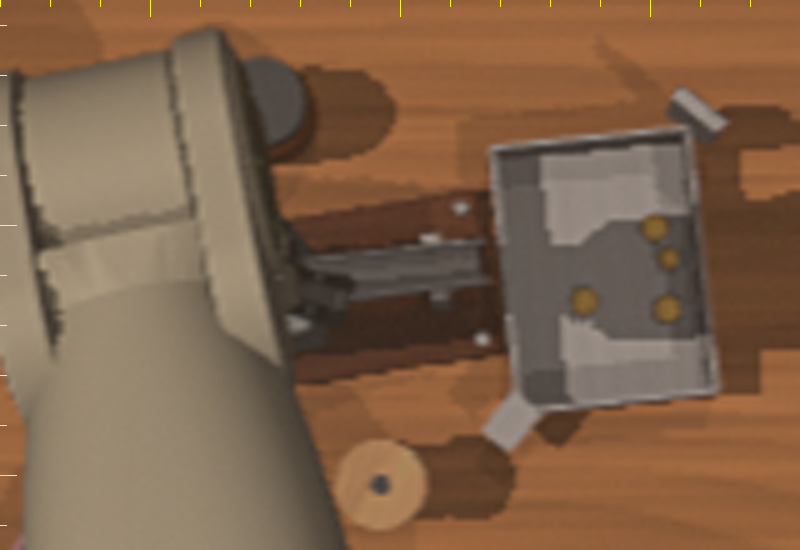

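>>> {"fn": "send_rows", "kwargs": {
  "plan": [
    [-8,0,0,0,0,0],
    [-25,0,0,0,0,0],
    [-50,0,0,0,0,0],
    [-80,0,0,0,0,0],
    [-100,0,0,0,0,0],
    [-100,-20,5,0,0,0],
    [-100,-60,15,0,0,0],
    [-100,-100,25,0,0,0],
    [-100,-130,35,0,0,0],
    [-100,-140,40,0,0,0]
  ]
}}

```text
clock: 5.5
tcp_pos: [0.4953, 0.0327, 0.2742]
orientation: [0.7, 0.102, 0.699, -0.102]
wrist_force: [-0.0, 0.3, 0.3]
finger_gap: 0.0003
```

Run:
```python
from h import *
np.set_printoptions(precision=3,suppress=True)
t=cam("top");s=cam("side")
crop(t,220,145,340,255,5,"pics/t4.png"); crop(s,230,170,370,295,5,"pics/s4.png")
print(get_state()["tcp_pos"],get_state()["joint_pos"])
for a in(140.6,-39.4):
    y=np.array([np.cos(np.radians(a)),np.sin(np.radians(a)),0]);x=np.array([0,0,-1.]);Rt=R.from_matrix(np.c_[x,y,np.cross(x,y)])
    print(a,to([.6007,-.0727,.16],Rt))
```

```text
[0.495 0.034 0.274] [-0.094  0.15  -0.06   1.36  -0.     0.196]
140.6 [114.2 -71.7 131.3 -67.2   0.    0. ]
-39.4 [114.2 -71.7 131.3 112.8   0.   -0. ]
```

View pics/t4.png

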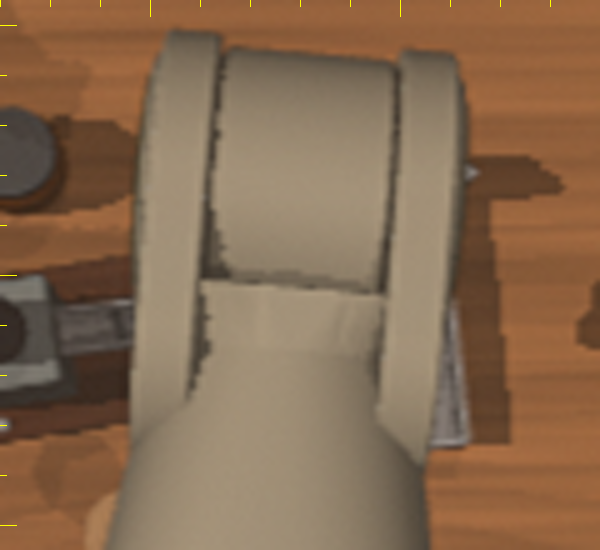

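View pics/s4.png

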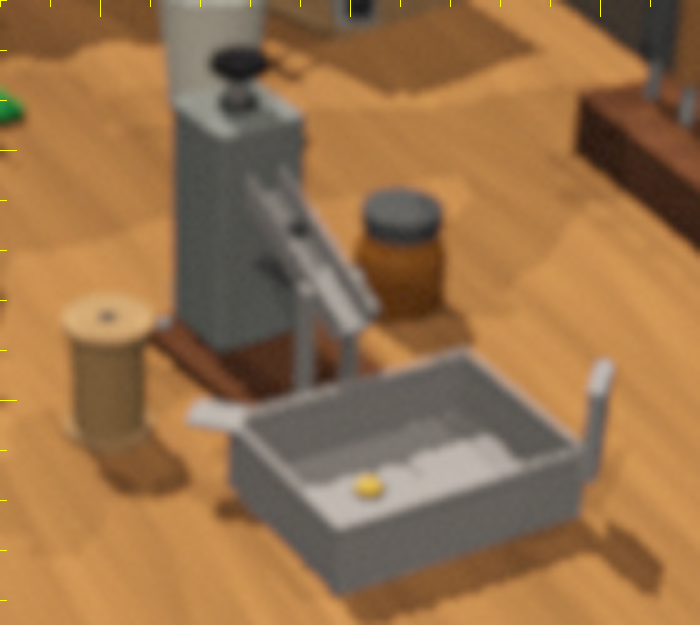

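>>> {"fn": "send_rows", "kwargs": {
  "plan": [
    [5,-8,14,-8,0,0],
    [15,-18,32,-17,0,0],
    [28,-29,52,-26,0,0],
    [40,-40,73,-35,0,0],
    [52,-51,93,-44,0,0],
    [62,-60,110,-53,0,0],
    [70,-67,122,-60,0,0],
    [74,-70,129,-65,0,0],
    [74,-71.7,131.3,-67.2,0,0],
    [74,-71.7,131.3,-67.2,0,0]
  ],
  "claw": 45
}}

```text
clock: 6.85
tcp_pos: [0.6006, -0.0704, 0.1999]
orientation: [0.639, -0.303, 0.639, 0.303]
wrist_force: [0.5, -0.0, -0.0]
finger_gap: 0.045
```

Run:
```python
from h import *
np.set_printoptions(precision=3,suppress=True)
t=cam("top");s=cam("side")
crop(t,220,145,340,255,5,"pics/t5.png"); crop(s,260,140,400,280,5,"pics/s5.png")
p,r=cur();print(p,r.as_matrix(),get_state()["joint_pos"],get_state()["finger_gap"])
print(to([.6007,-.0727,.0565]))
```

```text
[ 0.6   -0.071  0.2  ] [[-0.    -0.774  0.633]
 [ 0.     0.633  0.774]
 [-1.     0.     0.   ]] [-0.25   0.381  0.066  1.257  0.    -1.135] 0.04521221167427569
[143.7  -1.6  -1.5   0.    0.    0. ]
```

View pics/t5.png

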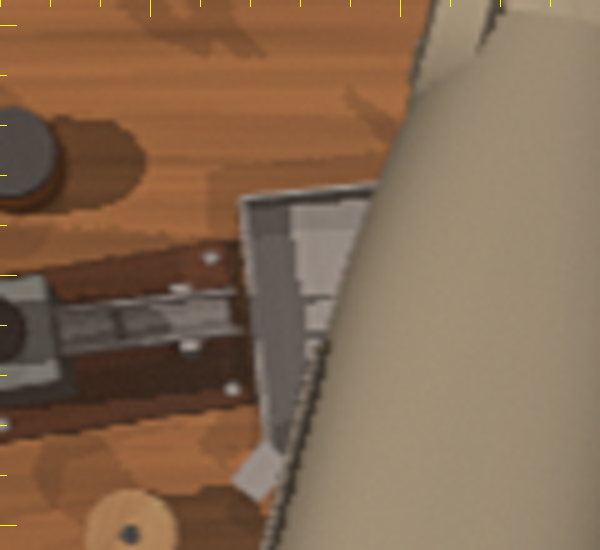

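View pics/s5.png

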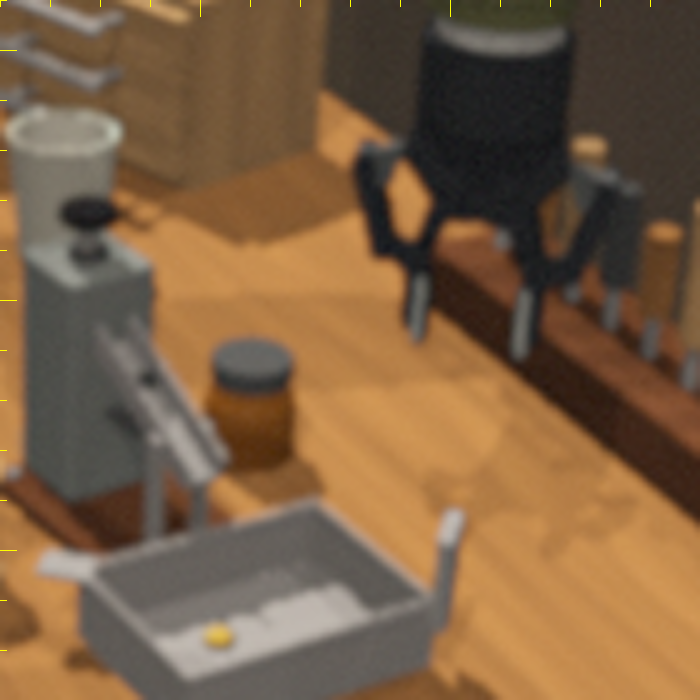

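>>> {"fn": "send_rows", "kwargs": {
  "plan": [
    [10,-1,-1,0,0,0],
    [25,-1.5,-1.5,0,0,0],
    [42,-1.5,-1.5,0,0,0],
    [60,-1.5,-1.5,0,0,0],
    [75,-1.5,-1.5,0,0,0],
    [87,-1.5,-1.5,0,0,0],
    [94,-1.5,-1.5,0,0,0],
    [97,-1.5,-1.5,0,0,0],
    [97,-1.5,-1.5,0,0,0],
    [97,-1.5,-1.5,0,0,0]
  ]
}}

```text
clock: 8.2
tcp_pos: [0.6008, -0.0736, 0.1039]
orientation: [0.639, -0.303, 0.639, 0.303]
wrist_force: [1.2, -0.0, -0.5]
finger_gap: 0.0449
```

Run:
```python
from h import *
np.set_printoptions(precision=3,suppress=True)
s=cam("side")
crop(s,300,190,400,290,6,"pics/s6.png")
p,r=cur();print(p,proj(s,[p,[.6007,-.0727,.092]]))
print(to([.6007,-.0727,.0565]))
```

```text
[ 0.601 -0.074  0.104] [[350.599 242.034]
 [349.978 245.648]]
[47.4  0.8  0.6  0.   0.   0. ]
```

View pics/s6.png

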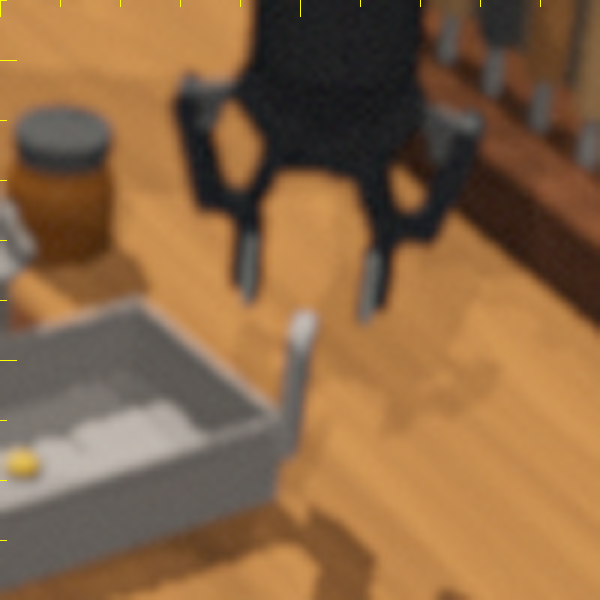

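>>> {"fn": "send_rows", "kwargs": {
  "plan": [
    [8,0.5,0.5,0,0,0],
    [18,0.5,0.5,0,0,0],
    [29,0.5,0.5,0,0,0],
    [38,0.5,0.5,0,0,0],
    [44,0.5,0.5,0,0,0],
    [47,0.5,0.5,0,0,0],
    [47,0.5,0.5,0,0,0],
    [47,0.5,0.5,0,0,0],
    [47,0.5,0.5,0,0,0],
    [47,0.5,0.5,0,0,0]
  ]
}}

```text
clock: 9.5
tcp_pos: [0.6005, -0.0729, 0.0565]
orientation: [0.639, -0.303, 0.639, 0.303]
wrist_force: [-0.8, 0.0, 0.1]
finger_gap: 0.0451
```

>>> {"fn": "send_rows", "kwargs": {
  "plan": [
    [0,0,0,0,0,0],
    [0,0,0,0,0,0],
    [0,0,0,0,0,0],
    [0,0,0,0,0,0],
    [0,0,0,0,0,0],
    [0,0,0,0,0,0],
    [0,0,0,0,0,0],
    [0,0,0,0,0,0],
    [0,0,0,0,0,0],
    [0,0,0,0,0,0]
  ],
  "claw": 0,
  "newtons": 100
}}

```text
clock: 10.75
tcp_pos: [0.6005, -0.0729, 0.0565]
orientation: [0.639, -0.303, 0.639, 0.303]
wrist_force: [-0.1, 0.9, 5.3]
finger_gap: 0.0084
```

Run:
```python
from h import *
s=cam("side")
crop(s,240,170,400,290,5,"pics/s7.png")
st=get_state();print(st["tcp_pos"],st["wrist_force"],st["ft_torque"],st["finger_gap"])
```

```text
[ 0.60052029 -0.07292094  0.05648279] [ 0.23774842 -0.2403398   5.9228958 ] [0.03960696 0.20469046 0.04726154] 0.008637987519000634
```

View pics/s7.png

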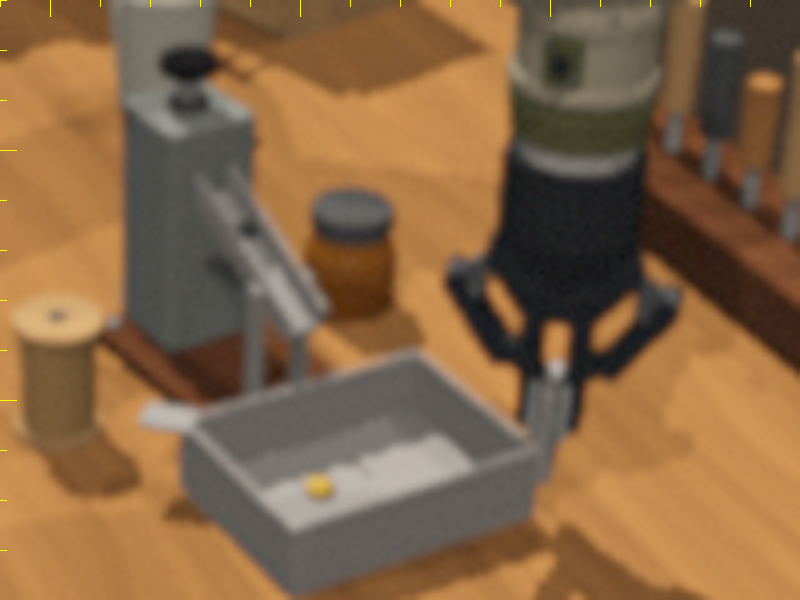

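>>> {"fn": "send_rows", "kwargs": {
  "plan": [
    [-3,0,0,0,0,0],
    [-8,-1,-1,0,0,0],
    [-14,-3,-3,0,0,0],
    [-21,-5,-6,0,0,0],
    [-28,-6,-8,0,0,0],
    [-36,-8,-10,0,0,0],
    [-44,-10,-12,0,0,0],
    [-52,-11,-13,0,0,0],
    [-58,-12,-15,0,0,0],
    [-60,-12,-15,0,0,0]
  ]
}}

```text
clock: 12.05
tcp_pos: [0.6004, -0.0923, 0.1168]
orientation: [0.639, -0.303, 0.639, 0.303]
wrist_force: [-0.7, 0.5, -3.4]
finger_gap: 0.0087
```

Run:
```python
from h import *
s=cam("side")
crop(s,240,150,400,290,5,"pics/s8.png")
st=get_state();print(st["tcp_pos"],st["wrist_force"],st["ft_torque"],st["finger_gap"])
```

```text
[ 0.6003403  -0.09214275  0.11682212] [ 0.24557313  0.40472397 -3.63515104] [-0.11718101 -0.30601182  0.03520989] 0.008586268424688254
```

View pics/s8.png

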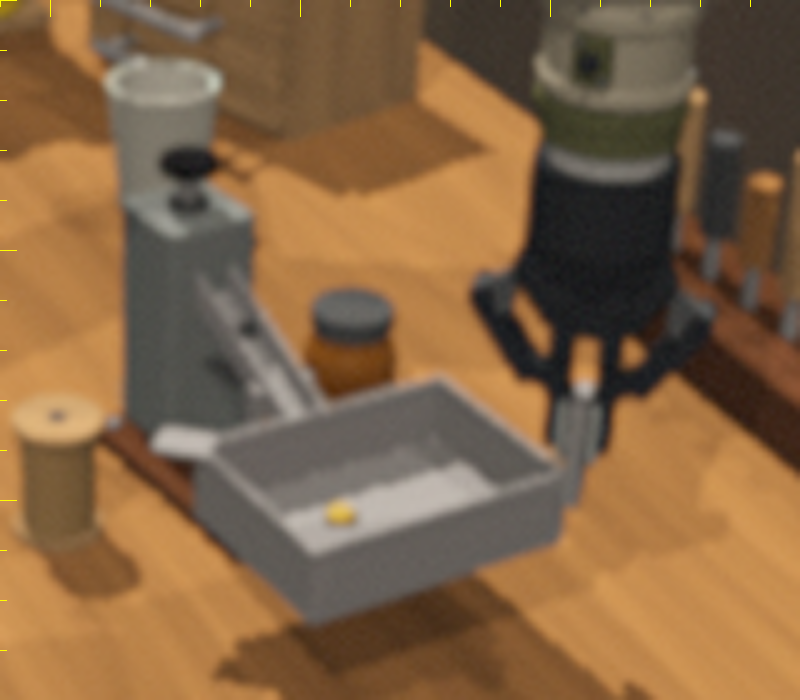

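>>> {"fn": "send_rows", "kwargs": {
  "plan": [
    [-6,-1,-4,0,0,0],
    [-18,-4,-12,0,0,0],
    [-34,-8,-24,0,0,0],
    [-52,-12,-38,0,0,0],
    [-70,-17,-54,0,0,0],
    [-90,-22,-70,0,0,0],
    [-108,-26,-84,0,0,0],
    [-122,-30,-95,0,0,0],
    [-130,-32,-101,0,0,0],
    [-132,-32,-102,0,0,0]
  ]
}}

```text
clock: 13.35
tcp_pos: [0.5604, -0.1918, 0.2488]
orientation: [0.639, -0.303, 0.639, 0.302]
wrist_force: [-0.2, -0.9, -4.4]
finger_gap: 0.0087
```

>>> {"fn": "send_rows", "kwargs": {
  "plan": [
    [0,0,0,0,0,-1],
    [0,0,0,0,0,-3],
    [0,0,0,0,0,-6],
    [0,0,0,0,0,-9],
    [0,0,0,0,0,-12],
    [0,0,0,0,0,-15],
    [0,0,0,0,0,-18],
    [0,0,0,0,0,-20],
    [0,0,0,0,0,-21],
    [0,0,0,0,0,-21]
  ]
}}

```text
clock: 14.6
tcp_pos: [0.5597, -0.1905, 0.2477]
orientation: [0.683, -0.414, 0.573, 0.182]
wrist_force: [-0.1, 0.3, -3.3]
finger_gap: 0.0089
```

Run:
```python
from h import *
t=cam("top");s=cam("side")
cv2.imwrite("pics/s9.png",s["frame"]);crop(t,200,120,400,300,4,"pics/t9.png")
st=get_state();print(st["tcp_pos"],st["joint_pos"],st["wrist_force"],st["ft_torque"],st["finger_gap"],cur()[1].as_matrix())
```

```text
[ 0.5603396  -0.19110512  0.24811329] [-0.41557817  0.06634273 -0.28891644  0.86179327 -0.09547851 -1.31798549] [-0.1589509  -0.0616553  -3.62667458] [0.23842338 0.22437968 0.02327484] 0.008714132872722642 [[ 2.76995326e-01 -7.22876967e-01  6.33026445e-01]
 [-2.26435254e-01  5.91142588e-01  7.74130168e-01]
 [-9.33809759e-01 -3.57769942e-01  5.89039535e-05]]
```

View pics/s9.png

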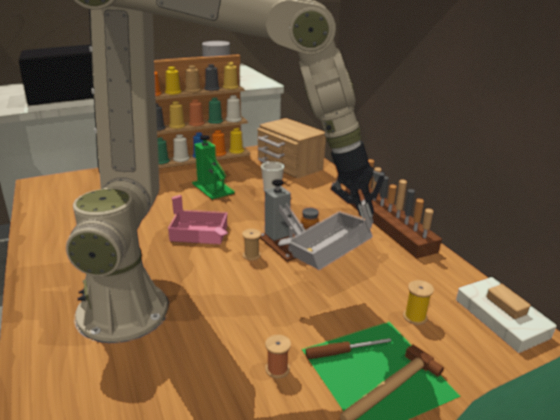

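View pics/t9.png

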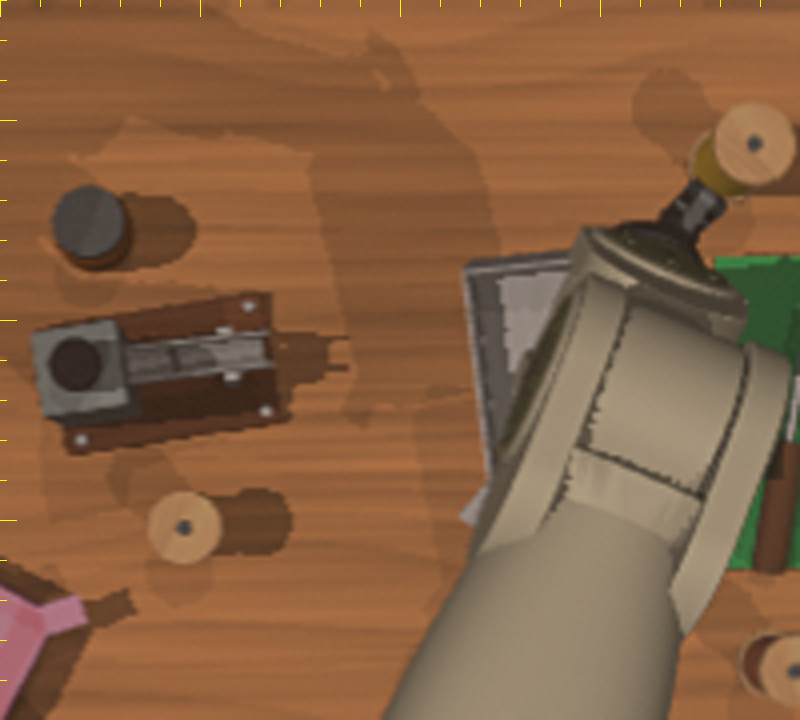

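>>> {"fn": "send_rows", "kwargs": {
  "plan": [
    [-2,-1,0,0,0,-1],
    [-6,-2,0,0,0,-3],
    [-10,-4,0,0,0,-6],
    [-14,-5,0,0,0,-9],
    [-18,-7,0,0,0,-12],
    [-19,-7,0,0,0,-15],
    [-19,-7,0,0,0,-16],
    [-19,-7,0,0,0,-17],
    [-19,-7,0,0,0,-17],
    [-19,-7,0,0,0,-17]
  ]
}}

```text
clock: 15.95
tcp_pos: [0.5604, -0.1913, 0.2687]
orientation: [0.703, -0.494, 0.506, 0.078]
wrist_force: [-0.1, 0.5, -4.4]
finger_gap: 0.0088
```

Run:
```python
from h import *
t=cam("top");s=cam("side")
crop(s,250,150,410,290,5,"pics/s10.png");crop(t,270,140,410,280,5,"pics/t10.png")
st=get_state();print(st["tcp_pos"],st["wrist_force"],st["ft_torque"],st["finger_gap"])
p,r=cur();X,Y,Z=r.as_matrix().T
# predicted tray frame: grip=p-0.0187 X ; tray z=-X ; tray (-1,1)/√2 = Y
s2=2**-.5; tx=(-Y+Z)*s2; ty=(Y+Z)*s2
g=p-.0187*X
c=g+tx*(-.159)+ty*.119+(-X)*(-.071)
print("corner",c,"tilt",np.degrees(np.arccos(-X[2])),"side px",proj(s,[c]),"top",proj(t,[c]))
```

```text
[ 0.56037612 -0.19133074  0.26871301] [ 0.10257838 -0.66636694 -4.365917  ] [ 0.56114039  0.56580006 -0.03383518] 0.008936468784041881
corner [ 0.44752069 -0.13547941  0.10647377] tilt 37.999114993201516 side px [[310.08527666 265.6077109 ]] top [[333.23691897 229.33943779]]
```

View pics/s10.png

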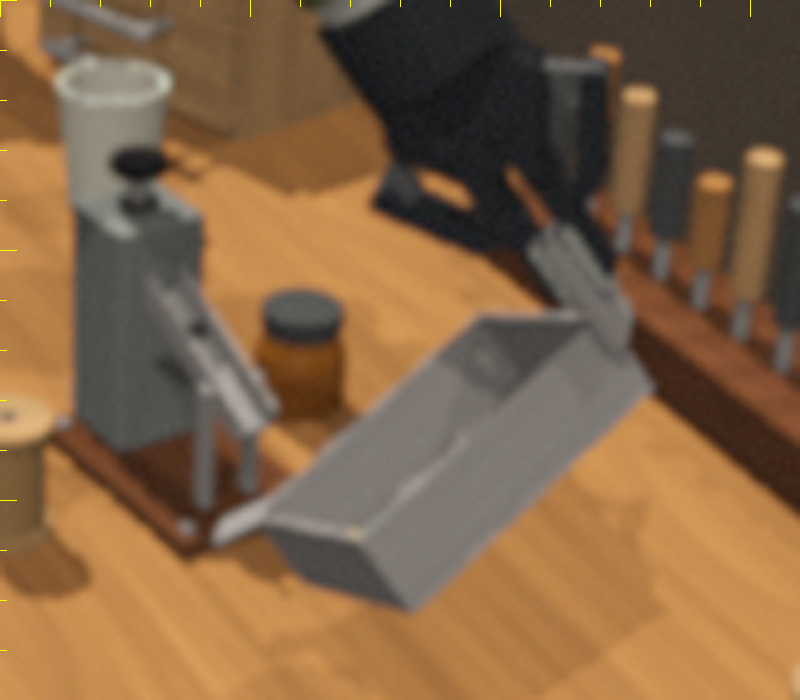

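View pics/t10.png

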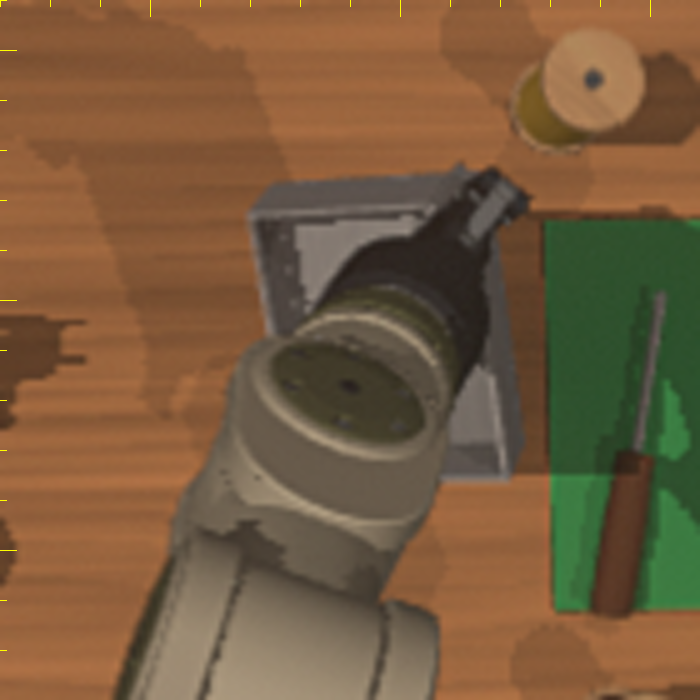

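>>> {"fn": "send_rows", "kwargs": {
  "plan": [
    [-3,-2,0,-0.8,-0.6,0],
    [-8,-6,0,-2.4,-1.8,0],
    [-14,-11,0,-5.5,-4.3,0],
    [-20,-16,0,-9.5,-7.4,0],
    [-26,-20,0,-13.4,-10.5,0],
    [-31,-25,0,-17.3,-13.6,0],
    [-36,-28,0,-21.3,-16.6,0],
    [-39,-31,0,-25.2,-19.7,0],
    [-39,-31,0,-28,-21.8,0],
    [-39,-31,0,-29.6,-23.1,0]
  ]
}}

```text
clock: 17.3
tcp_pos: [0.5604, -0.1922, 0.3189]
orientation: [0.64, -0.631, 0.319, 0.3]
wrist_force: [-0.1, 0.3, -3.4]
finger_gap: 0.0086
```

```bash
cat >> h.py <<'E'
def tray():
    p,r=cur();X,Y,Z=r.as_matrix().T
    s2=2**-.5; tx=(-Y+Z)*s2; ty=(Y+Z)*s2; g=p-.0187*X
    return g+tx*(-.159)+ty*.119+X*.071, tx,ty,-X
E
python3 - <<'E'
from h import *
np.set_printoptions(precision=3,suppress=True)
t=cam("top");s=cam("side")
crop(s,230,120,410,280,4,"pics/s11.png");crop(t,250,130,420,300,4,"pics/t11.png")
st=get_state();print(st["tcp_pos"],st["joint_pos"],st["wrist_force"],st["ft_torque"],st["finger_gap"])
c,x,y,z=tray();print("corner",c,"tilt",np.degrees(np.arccos(z[2])),proj(s,[c]),proj(t,[c]),"Y",cur()[1].as_matrix())
print(ray(s,[[0,0]])[0],ray(t,[[0,0]])[0], plane(t,[[399,287],[388,156]],.08))
E
```

```text
[ 0.56  -0.192  0.319] [-0.652 -0.136 -0.449  0.692  0.366 -2.085] [-0.486  0.37  -3.846] [0.052 0.822 0.038] 0.008745779457127447
corner [ 0.437 -0.217  0.156] tilt 38.00034007672487 [[323.248 266.95 ]] [[365.597 232.101]] Y [[ 0.615 -0.788  0.031]
 [-0.02   0.024  1.   ]
 [-0.788 -0.616 -0.001]]
[-0.033 -1.01   0.777] [0.392 0.053 1.462] [[ 0.28  -0.326  0.08 ]
 [ 0.661 -0.305  0.08 ]]
```

View pics/s11.png

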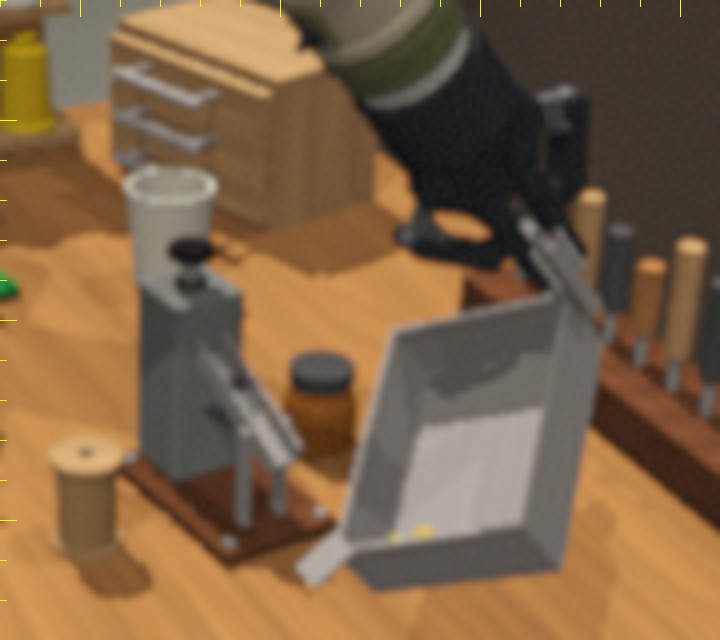

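View pics/t11.png

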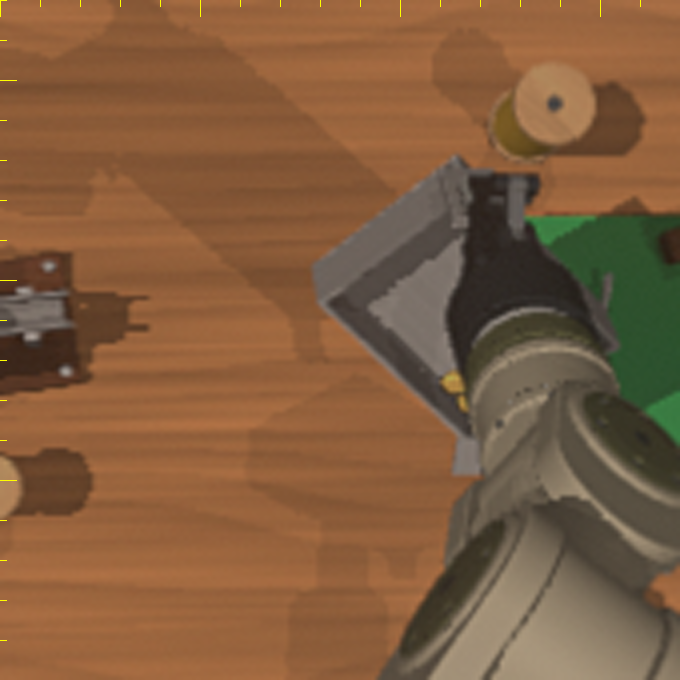

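>>> {"fn": "send_rows", "kwargs": {
  "plan": [
    [0,0,0,-0.8,-0.6,0],
    [0,0,0,-2.4,-1.9,0],
    [0,0,0,-5,-3.9,0],
    [0,0,0,-8.5,-6.7,0],
    [0,0,0,-12,-9.4,0],
    [0,0,0,-15.5,-12.1,0],
    [0,0,0,-18.8,-14.7,0],
    [0,0,0,-21.6,-16.9,0],
    [0,0,0,-23.2,-18.1,0],
    [0,0,0,-23.6,-18.5,0]
  ]
}}

```text
clock: 18.65
tcp_pos: [0.5608, -0.1918, 0.3183]
orientation: [-0.541, 0.692, -0.146, -0.456]
wrist_force: [-0.3, -0.4, -2.8]
finger_gap: 0.0086
```

Run:
```python
from h import *
np.set_printoptions(precision=3,suppress=True)
t=cam("top");s=cam("side")
crop(s,290,170,400,280,6,"pics/s12.png");crop(t,320,150,420,250,6,"pics/t12.png")
st=get_state();print(st["tcp_pos"],st["joint_pos"],st["wrist_force"],st["ft_torque"],st["finger_gap"])
c,x,y,z=tray();print("corner",c,"tilt",np.degrees(np.arccos(z[2])),proj(s,[c]),proj(t,[c]))
```

```text
[ 0.561 -0.192  0.318] [-0.777  0.074 -0.202  1.067  0.629 -2.766] [ 0.057  0.644 -3.089] [-0.335  0.722  0.01 ] 0.009014678961256229
corner [ 0.466 -0.274  0.156] tilt 37.991097544595675 [[347.222 277.83 ]] [[386.135 221.266]]
```

View pics/s12.png

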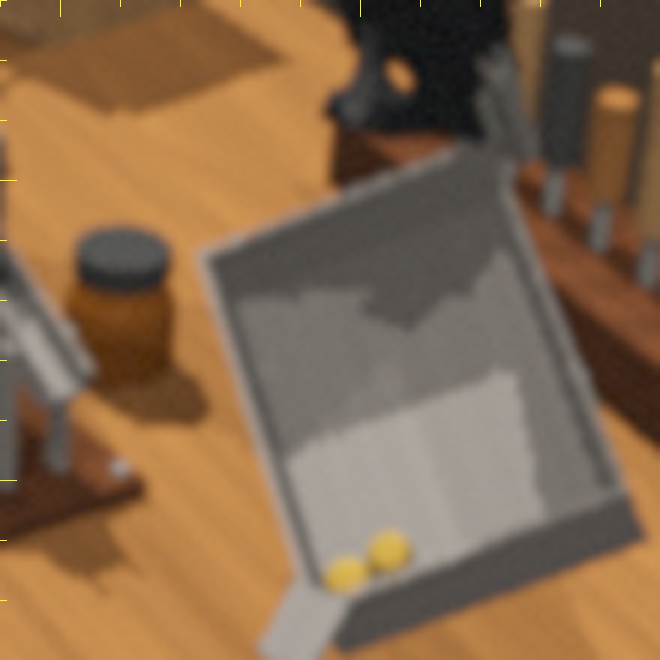

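View pics/t12.png

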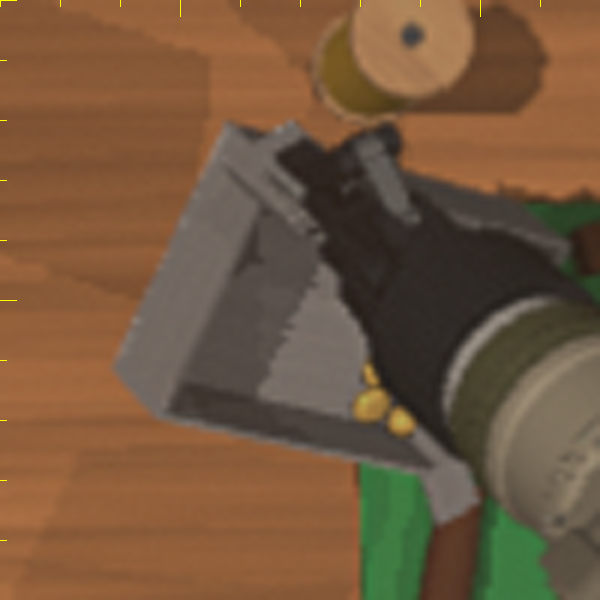

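```bash
cat >> h.py <<'E'
def floor(d,uv,h=.003):
    c,x,y,z=tray(); C,v=ray(d,uv); o=c+z*h
    k=((o-C)@z)/(v@z); P=C+v*k[:,None]-c
    return np.c_[P@x,P@y,np.linalg.norm(P,axis=1)]*1000
E
python3 - <<'E'
from h import *
np.set_printoptions(precision=1,suppress=True)
t=cam("top");s=cam("side")
S=lambda x,y:(290+x/6-.4,170+y/6-.4);T=lambda x,y:(320+x/6-.4,150+y/6-.4)
print(floor(s,[S(390,551),S(347,574)]));print(floor(t,[T(372,405),T(401,420),T(370,372)]))
E
```

```text
[[ 29.3 -27.4  40.2]
 [ 26.7  -9.6  28.6]]
[[ 23.4 -10.3  25.8]
 [  4.2  -6.3   8.2]
 [ 33.1 -25.5  41.9]]
```

>>> {"fn": "send_rows", "kwargs": {
  "plan": [
    [0,0,0,0,0,-1],
    [0,0,0,0,0,-2.5],
    [0,0,0,0,0,-4.5],
    [0,0,0,0,0,-7],
    [0,0,0,0,0,-9],
    [0,0,0,0,0,-11],
    [0,0,0,0,0,-12.5],
    [0,0,0,0,0,-13.5],
    [0,0,0,0,0,-14],
    [0,0,0,0,0,-14]
  ]
}}

```text
clock: 20.1
tcp_pos: [0.5604, -0.1914, 0.3183]
orientation: [-0.592, 0.704, -0.06, -0.386]
wrist_force: [0.5, 0.4, -4.4]
finger_gap: 0.0089
```

Run:
```python
from h import *
np.set_printoptions(precision=3,suppress=True)
t=cam("top");s=cam("side")
crop(s,300,190,400,290,7,"pics/s13.png");crop(t,320,150,420,250,6,"pics/t13.png")
st=get_state();print(st["tcp_pos"],st["joint_pos"],st["wrist_force"],st["finger_gap"])
c,x,y,z=tray();print("corner",c,"tilt",np.degrees(np.arccos(z[2])),proj(s,[c]),proj(t,[c]))
```

```text
[ 0.561 -0.191  0.318] [-0.884  0.051 -0.357  0.922  0.884 -2.833] [ 0.066  0.035 -3.922] 0.00857412859943867
corner [ 0.504 -0.254  0.131] tilt 52.00077634404131 [[355.944 278.11 ]] [[376.336 208.363]]
```

View pics/s13.png

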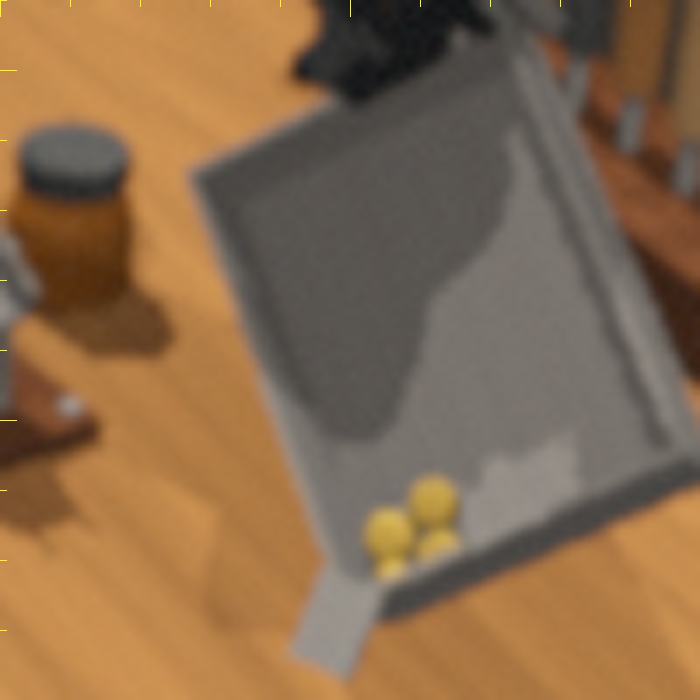

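View pics/t13.png

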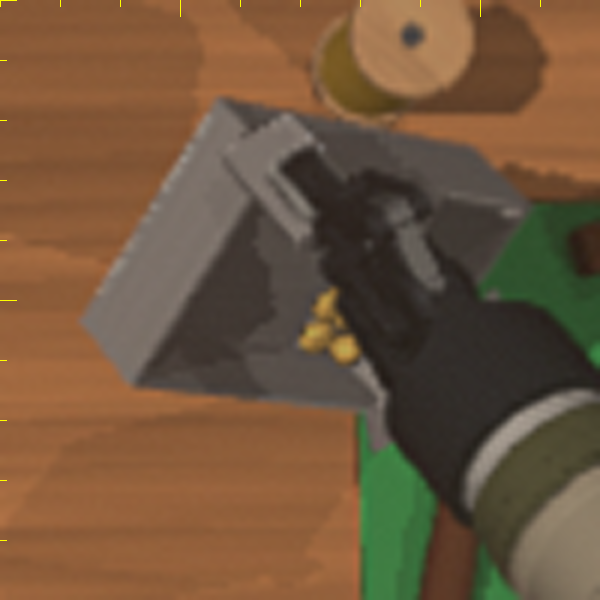

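Run:
```python
from h import *
np.set_printoptions(precision=1,suppress=True)
s=cam("side")
print(floor(s,[(300+x/7-.4,190+y/7-.4) for x,y in((433,502),(390,536),(437,548),(392,568))]))
st=get_state();print(st["qvel"].round(3),st["wrist_force"],st["finger_gap"],st["clock"])
print(job.hand_in())
```

```text
[[ 29.9 -26.9  40.3]
 [ 25.5  -9.3  27.3]
 [ 15.2 -22.6  27.4]
 [ 15.3  -6.1  16.7]]
[ 0. -0.  0. -0.  0. -0.] [ 0.5  0.4 -3. ] 0.008567839690509423 20.25
the job is handed in; nothing more can be done
None
```

I pressed the plunger to its stop and the bead rolled into the tray. I then gripped the tray by its plate and lifted it about 60 mm level. After moving it clear of the dispenser, I tilted it to 52° towards the pouring corner. I also turned it about 68° while tilted, so both cameras could see into the corner. I handed it in at about 20 s with the tray held there; no verdict was given.

**Last checks**
- **Pieces:** the final side view shows all four pieces in the corner, about 17, 27, 27 and 40 mm from it (limit 65 mm). The nearer two are partly hidden by the wall, so their distances are rougher.
- **Tray:** tilt is 52° (0.91 rad), and the pouring corner is about 131 mm above the bench. Both figures come from the arm's pose, assuming the plate has not slipped in the grip.
- **Grip:** the arm is still, the grip is set to 100 N and the wrist reads about 3 to 4 N, roughly the weight of the tray and pieces. The finger gap reads about 8.6 mm against the stated 10 mm plate thickness, and was steady throughout.
- **Surroundings:** nothing in the pictures touches the tray, and none of the bystanders in view had visibly moved. I did not measure their positions.
- **Disagreement:** the plate's top edge measured 97 mm high from two views, against the stated 92 mm. The grasp held anyway.

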